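Snap the bamboo spoon into the spring clip holder

TASK

Put the bamboo spoon away in the twin spring clip holder on the worktop: lay its handle across both clips and press it straight down between the sprung jaws until it snaps in and rests on the seats, held by both clips (the head may point either way). Let go of it. The bamboo turner with the flat square-ended head stays where it lies.

Things in the scene. Friction and masses are not known exactly. Their poses are not given: they have to be found in the camera images.
- spoon_handle (a point): Bamboo spoon with rounded oval head, 262 mm long, 45 g, lying flat. Handle: straight bar 10 mm wide, 8 mm thick, 157 mm long from the tail end; then the head, up to 44 mm wide, 10 mm thick. This point: middle of the handle's section, 105 mm from the tail end, 5 mm above the worktop at the start; grip here across the width. z axis towards the head, y across the width, x through the thickness.
- turner_handle (a point): Bamboo turner of like wood and size (268 mm long, 40 mm wide, 8 mm thick) with a flat, square-ended head, lying flat beside the spoon on either side; it stays there. This point: middle of its handle, 105 mm from the tail end; axes as for the spoon.
- holder_seat (a point): Fixed holder: black base 112 x 66 mm, 8 mm high, with two clips, 14 mm long, at x = -32 and +32 mm, 50 mm free between them for fingers. x axis along the base, the line of the held handle; y across; z up. In each clip the handle rests on a seat 22 mm above the worktop. This point: midway between the clips, 26 mm above the worktop, where the middle of the handle's section is when fully home.
- holder_mouth (a point): Point above holder_seat, midway between the clips, level with the tops of their jaws, 54 mm above the worktop; axes the same. In each clip two steel and red jaws face each other across y; their flared lips are 32 mm apart here and narrow to a 5 mm throat 34 mm above the worktop. A handle pressed down spreads the sprung jaws (5 to 20 N in all); they close over it.

How it is judged:
By the outcome, as a careful person would: the job done as asked, in the order asked, and still so for the second after the job is handed in, with the robot touching nothing.
It also fails if it takes over 38 s, if anything falls off the work surface, if the arm or the gripper's body presses on something with over 40 N, if the wrist force passes 120 N, or if a joint passes its speed limit or range.

ROBOT

A 7-joint arm with a two-finger parallel gripper is mounted at the origin on a cart in front of the work surface, level with it; the furniture and walls round the work are solid. World frame = base frame: x ahead of the robot, y to its left, z up, the work surface at z = 0. Lengths are in mm, angles in rad, forces in N, time in s.
With the tool pointing down it reaches from about 400 to 875 mm from the base axis. Payload 6.5 kg.
Tool frame: the origin (TCP) lies on the centre line of the jaws, within the pads' length; the fingertips stand ctrl.tip_extent ahead of it and the grasp point (between the pads) lies 8 mm behind it (ctrl.tip_extent is the distance from the TCP to the fingertips, in mm); x points along the fingers, y is the direction in which the jaws open and shut, and the axes are right-handed (so a half turn about x gives the same grasp; the last joint's range is limited). The gripper opens to 88 mm and grips with 3 to 60 N. Pads are 18 mm wide; open, the fingers measure 123 mm over their backs; the gripper's body (75 mm by 187 mm) begins 45 mm behind the grasp point.
Start: joints at [-1.225, 0.536, -0.004, 1.538, 0.003, 1.067, -0.071], TCP at [260.164, 595.655, 216.216] pointing down, gripper open.
Joint ranges: [-2.7, 2.7], [-0.37, 2.16], [-1.27, 1.26], [0.24, 2.4], [-1.31, 4.45], [0.19, 1.91], [-2.76, 2.76]. Speed limits (rad/s): [2.39, 2.39, 3.14, 3.14, 3.14, 3.14, 3.14].

INTERFACE

Orientations are given as a unit quaternion [w, x, y, z].
In Python, from cell import ctrl, kin, observe, vision gives the robot as it stands. Calls block until the motion is done:
- ctrl.move_to(position, orientation): joint-space move of the TCP to a pose.
- ctrl.move_straight(position, attitude=None, vel=150): straight line of the TCP; attitude=None keeps the orientation; vel is the mean speed in mm/s.
- ctrl.move_j(angles): joint-space move.
- ctrl.gripper_to(opening, grip_force=None): finger opening in mm; grip_force is the grip in N (None keeps the last); returns when the fingers have stopped.
- ctrl.wait(seconds).
- kin.solve_ik(position, orientation): joint angles nearest the present ones, or None.
- observe(): the state.
- vision.camera(name): name is "side" or "top"; returns a dict with "img" (384x512x3 uint8, red, green, blue), "z_map" (384x512 float32, mm along the optical axis (not along the pixel's ray), 0 where there is no reading), "fx", "fy", "cx", "cy" (pixels), "cam_to_world" (4x4, takes a point from camera to world coordinates). Camera axes: x right, y up, looking along -z (the intrinsics and any distortion apply to the point x, -y, -z); pixel columns grow to the right and rows downward; lengths in mm; the calibration is good to about 2 mm. A picture is of the moment at which its call begins.
A pose or a line that the arm cannot do raises ctrl.IKError and nothing moves.
- ctrl.hand_in(): hands the job in, once; it reports no verdict.
The state is a dict: "time": time; "joint_pos": joint angles; "joint_velocities": joint speeds; "joint_efforts": joint torques, N m; "tool_pos": TCP position; "ee_rot": TCP orientation; "contact_force": force on the tool from outside, world axes, zero at the start; "torque": the same for the moment, N m; "grip_width": finger opening in mm.
Only numpy, scipy, OpenCV 4.12 (cv2) and the standard library are available. Lean on these libraries where they do the work, as an engineer would, in place of code of your own. Each camera call takes 0.05 s, during which the arm holds its last target. There are 200 camera calls.

## Working session

There is one attempt and no reset: what is moved stays moved. The work goes in short steps, each a Python script; the robot and the scene stay as the last script left them, time stands still between calls to the robot, and variables do not carry over. Pictures are saved under pics/ and viewed, about 8 in all and at most 12, crops included, and the job is handed in when it is done.

```bash
ls; mkdir -p pics; cat > h.py <<'E'
import numpy as np, cv2
from cell import ctrl, kin, observe, vision
def snap(n,f):
    c=vision.camera(n); cv2.imwrite(f,c["img"][:,:,::-1]); np.savez(f[:-4],**{k:c[k] for k in c}); return c
def px(c,u,v,z=None):
    """world point of pixel; z: world plane, else depth map"""
    T=np.array(c["cam_to_world"]); d=np.array([(u-c["cx"])/c["fx"],-(v-c["cy"])/c["fy"],-1.])
    if z is None: s=float(c["z_map"][int(v),int(u)])
    else: s=(z-T[2,3])/(T[:3,:3]@d)[2]
    return T[:3,:3]@(d*s)+T[:3,3]
E
python3 - <<'E'
from h import *
print([k for k in vision.camera("top")])
for n in("top","side"):
    c=snap(n,f"pics/{n}0.png"); print(n,c["fx"],c["cx"],c["cy"],np.round(c["cam_to_world"],3).tolist())
print(observe(),ctrl.tip_extent)
E
```

```text
pics
['img', 'z_map', 'fx', 'fy', 'cx', 'cy', 'cam_to_world']
top 451.56322280025773 256.92724945463635 192.94770928288986 [[-0.017, 0.989, -0.15, 388.366], [-1.0, -0.017, -0.004, 55.028], [-0.006, 0.15, 0.989, 1063.347], [0.0, 0.0, 0.0, 1.0]]
side 372.76718328196057 253.18499232345815 188.46850853651864 [[0.961, -0.22, 0.168, 713.756], [0.276, 0.754, -0.596, -459.786], [0.005, 0.619, 0.785, 735.821], [0.0, 0.0, 0.0, 1.0]]
{'time': 0.15, 'joint_pos': array([-1.22523225,  0.53701839, -0.00446316,  1.5386175 ,  0.00259352,
        1.06728043, -0.07118932]), 'joint_velocities': array([-0.00045634, -0.00368508,  0.00030627, -0.00413132, -0.00011794,
       -0.00071755, -0.00335701]), 'joint_efforts': array([ 1.39821190e-03, -5.71328294e+01,  9.91866700e-01, -2.51828367e+01,
       -5.61189512e-02,  1.51931163e-02,  7.96131212e-05]), 'tool_pos': array([259.94355102, 595.22536488, 215.53428791]), 'ee_rot': array([ 0.69211332,  0.14405858,  0.69224769, -0.14498074]), 'contact_force': array([-0.53438713,  0.24835545, -0.25800203]), 'torque': array([-0.04292925, -0.05284024,  0.04395234]), 'grip_width': 88.5369681718783} 11.0
```

View pics/top0.png

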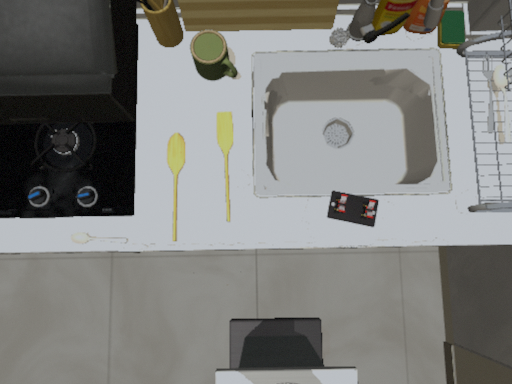

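View pics/side0.png

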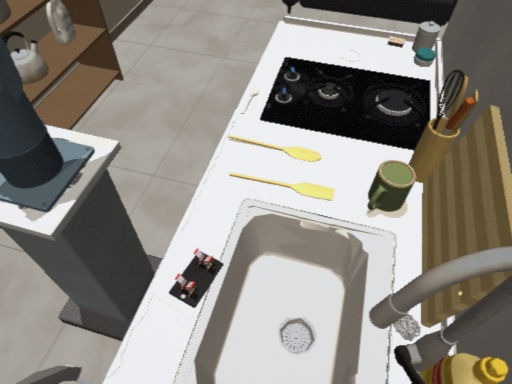

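The top view shows the spoon with its head at about (177,155) and tail at (175,240). The turner is at (225,130)–(228,220), and the holder is at (353,209). I'll enlarge these areas.

```bash
python3 - <<'E'
import cv2,numpy as np
a=cv2.imread("pics/top0.png");b=cv2.imread("pics/side0.png")
s=cv2.resize(a[125:250,155:245],None,fx=4,fy=4,interpolation=cv2.INTER_CUBIC)
h=cv2.resize(a[180:235,315:390],None,fx=5,fy=5,interpolation=cv2.INTER_CUBIC)
k=cv2.resize(b[240:310,160:230],None,fx=4,fy=4,interpolation=cv2.INTER_CUBIC)
m=np.zeros((600,740,3),np.uint8); m[:500,:360]=s; m[:275,362:737]=h; m[280:560,362:642]=k
cv2.imwrite("pics/crop0.png",m)
from h import px
c=dict(np.load("pics/top0.npz"))
for p in [(177,155),(175,239),(176,200),(228,200),(353,209),(330,195),(378,200),(373,225),(250,230),(447,150),(300,193)]: print(p,px(c,*p).round(1),px(c,*p,z=8).round(1))
# mask of spoon: yellowish
hsv=cv2.cvtColor(a,cv2.COLOR_BGR2HSV)
for n,(x0,x1) in dict(sp=(160,190),tu=(212,240)).items():
    mk=(hsv[100:250,x0:x1,1]>110); v,u=np.nonzero(mk); u=u+x0; v=v+100
    for r in range(v.min(),v.max()+1,8):
        q=u[v==r]; print(n,r,q.min(),q.max(),q.mean())
    print(v.max(),v.min())
    f=(v>190); P=np.array([px(c,x+.0,y,z=8)[:2] for x,y in zip(u[f],v[f])]); 
    vx=cv2.fitLine(P.astype(np.float32),cv2.DIST_HUBER,0,.01,.01).ravel(); print(n,vx, P.min(0),P.max(0))
E
```

```text
(177, 155) [643.9 248.6   8.9] [644.1 248.8   8. ]
(175, 239) [443.4 251.   10.4] [443.5 251.5   8. ]
(176, 200) [534.9 249.7  10.4] [535.2 250.1   8. ]
(228, 200) [533.1 127.3   8. ] [533.1 127.3   8. ]
(353, 209) [ 506.6 -166.2    7.8] [ 506.6 -166.1    8. ]
(330, 195) [ 541.6 -114.5    2.4] [ 540.8 -113.6    8. ]
(378, 200) [ 528.2 -228.6   -2. ] [ 526.9 -226.     8. ]
(373, 225) [ 468.4 -211.6    5.6] [ 468.2 -211.     8. ]
(250, 230) [462.   76.6   0.6] [461.5  76.4   8. ]
(447, 150) [ 645.9 -399.9    2.7] [ 644.6 -397.6    8. ]
(300, 193) [548.2 -43.8  -1.5] [546.8 -43.    8. ]
sp 134 178 178 178.0
sp 142 169 183 177.0
sp 150 168 184 176.6
sp 158 168 184 179.6Traceback (most recent call last):
  File "<stdin>", line 16, in <module>
    return umr_minimum(a, axis, None, out, keepdims, initial, where)
ValueError: zero-size array to reduction operation minimum which has no identity
```

View pics/crop0.png

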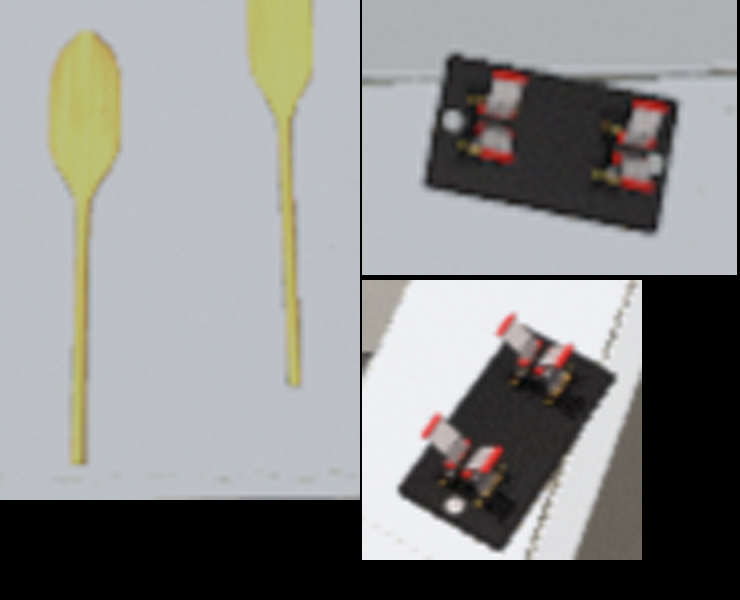

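The spoon handle runs from crop (83,200) to (79,463), with the head pointing away from the robot. The holder base corners and the clip lips are clear. The lip centres are at crop (508,76), (497,157), (650,104) and (637,186). Next I'll turn these into positions and check them against the side camera.

```bash
python3 - <<'E'
from h import *
import numpy as np
c=dict(np.load("pics/top0.npz")); s=dict(np.load("pics/side0.npz"))
S=lambda X,Y:((X+.5)/4-.5+155,(Y+.5)/4-.5+125)
H=lambda X,Y:((X-362+.5)/5-.5+315,(Y+.5)/5-.5+180)
K=lambda X,Y:((X-362+.5)/4-.5+160,(Y-280+.5)/4-.5+240)
P=lambda c,q,z: px(c,*q,z=z)[:2]
tail=P(c,S(79.5,464),8); tip=P(c,S(87,31),9); n=P(c,S(83.5,195),9)
print("spoon",tail,n,tip,np.linalg.norm(tip-tail)); d=(n-tail)/np.linalg.norm(n-tail); print("dir",d,"grip",tail+105*d, tip-157*(tip-tail)/262)
B=np.array([P(c,H(*q),8) for q in[(449,55),(678,100),(656,233),(425,187)]]); print(B,[np.linalg.norm(B[i]-B[i-1]) for i in range(4)])
print("base ctr top",B.mean(0)); e=B[1]+B[2]-B[0]-B[3]; print("axis",np.degrees(np.arctan2(e[1],e[0])))
L=np.array([P(c,H(*q),53) for q in[(508,76),(497,157),(650,104),(637,186)]]); e=L[2]+L[3]-L[0]-L[1]
print("lips",L.mean(0),np.degrees(np.arctan2(e[1],e[0])),np.linalg.norm(e)/2, np.linalg.norm(L[0]-L[1]))
B=np.array([P(s,K(*q),8) for q in[(520,322),(615,378),(500,549),(400,490)]]);print("side base",B.mean(0)); e=B[2]+B[3]-B[0]-B[1];print(np.degrees(np.arctan2(e[1],e[0])),[np.linalg.norm(B[i]-B[i-1]) for i in range(4)])
L=np.array([P(s,K(*q),53) for q in[(507,325),(556,358),(432,427),(486,460)]]);e=L[2]+L[3]-L[0]-L[1]
print("side lips",L.mean(0),np.degrees(np.arctan2(e[1],e[0])),np.linalg.norm(e)/2)
from scipy.spatial.transform import Rotation as R
def q(a): # jaw dir at angle a in xy
    x=np.array([0,0,-1.]);y=np.array([np.cos(a),np.sin(a),0]);return R.from_matrix(np.c_[x,y,np.cross(x,y)]).as_quat(scalar_first=True)
for nm,p,A in(("sp",[540,251,150],[90,-90]),("ho",[505,-166,150],[-11,169])):
    for a in A: print(nm,a,np.round(kin.solve_ik(p,q(np.radians(a))),2))
E
```

```text
spoon [439.78078173 252.61954749] [599.07883142 251.76064728] [699.82694048 250.69491693] 260.0532808512249
dir [ 0.99998546 -0.0053917 ] grip [544.77925552 252.0534187 ] [543.99775375 251.84822608]
[[ 551.19089194 -118.71441725]
 [ 527.84863197 -225.54525129]
 [ 465.42191882 -211.73380041]
 [ 488.81879656 -104.87638524]] [np.float64(63.888726799526715), np.float64(109.35121491377879), np.float64(63.93630181735515), np.float64(109.38885256116849)]
base ctr top [ 508.32005982 -165.21746355]
axis -102.33776517151647
lips [ 508.83048602 -165.58807655] -102.59432715508565 64.27060661698498 37.27458211409378
side base [ 510.48506624 -167.76080673]
-102.84325720837434 [np.float64(109.85983182082191), np.float64(63.53582826905873), np.float64(107.0982116364224), np.float64(61.930508047287276)]
side lips [ 508.27882625 -167.81517962] -102.77358567219764 63.5050664559018
sp 90 [-0.52  0.52  0.01  1.74 -0.01  0.88  1.07]
sp -90 [-0.96  0.6   0.63  1.77 -0.43  0.92 -1.71]
ho -11 [-0.39  0.55  0.84  1.94 -0.53  0.88  0.53]
ho 169 [-0.54  0.69  1.09  1.95 -0.75  0.98 -2.41]
```

Both cameras agree to within about 2 mm. The seat is at about (509,-166.5) with its axis at -102.6°, and the grip point is at (544.5,252). I'll pick up the spoon now.

```bash
cat >> h.py <<'E'
from scipy.spatial.transform import Rotation as R
def q(deg): # tool down, jaws along deg in xy
    a=np.radians(deg);x=np.array([0,0,-1.]);y=np.array([np.cos(a),np.sin(a),0])
    return R.from_matrix(np.c_[x,y,np.cross(x,y)]).as_quat(scalar_first=True)
def st(m=""):
    o=observe(); print(m,round(o["time"],2),o["tool_pos"].round(1),"F",o["contact_force"].round(1),"T",np.round(o["torque"],2),"w",round(o["grip_width"],1),"j",o["joint_pos"].round(2))
E
python3 - <<'E'
from h import *
ctrl.move_to([544.5,252,90],q(89.7)); st()
ctrl.gripper_to(40,50)
ctrl.move_straight([544.5,252,12.5],vel=80); st()
ctrl.gripper_to(5,50); st()
ctrl.move_straight([544.5,252,130],vel=150); st()
snap("side","pics/side1.png")
cs=observe()["joint_pos"]
for a in(-12.6,167.4): print(a,np.round(kin.solve_ik([509,-166.5,110],q(a)),2))
E
```

```text
1.84 [544.2 253.6  90.3] F [-0.7 -0.4  0.8] T [ 0.04  0.02 -0.08] w 88.1 j [-0.51  0.61 -0.01  1.76  0.    0.77  1.05]
 3.79 [544.9 252.2  13. ] F [-0.1 -0.  -0.2] T [ 0.03 -0.04  0.04] w 40.1 j [-0.5   0.73 -0.01  1.78  0.01  0.63  1.05]
 4.46 [544.5 252.   12.5] F [-0.1 -0.7 -0.2] T [ 0.04 -0.   -0.06] w 5.4 j [-0.5   0.73 -0.01  1.78  0.01  0.63  1.05]
 5.39 [543.8 251.7 129.1] F [0.5 0.2 0.5] T [0.01 0.02 0.01] w 5.1 j [-0.51  0.55 -0.    1.75  0.    0.84  1.05]
-12.6 [-0.12  0.53  0.46  1.95 -0.34  0.74  0.31]
167.4 [ 1.    0.77 -1.08  1.88  0.81  1.01  2.49]
```

View pics/side1.png

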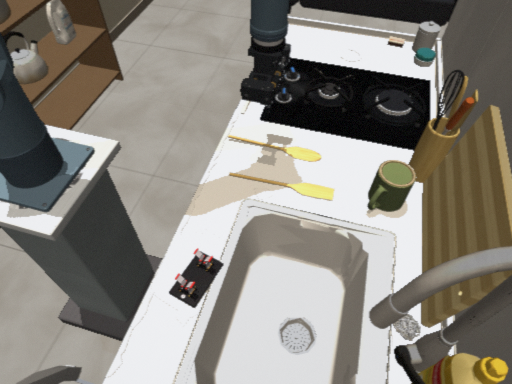

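The fingers closed to 5 mm, so they missed the spoon. The picture shows the gripper at about (265,90) and the spoon still lying where it was. I'll project the TCP into both images to find the disagreement.

```bash
cat >> h.py <<'E'
def proj(c,p):
    T=np.array(c["cam_to_world"]); k=T[:3,:3].T@(np.array(p)-T[:3,3])
    return c["cx"]+c["fx"]*k[0]/-k[2], c["cy"]-c["fy"]*k[1]/-k[2], -k[2]
E
python3 - <<'E'
from h import *
c=snap("top","pics/top1.png"); s=dict(np.load("pics/side1.npz"))
p=observe()["tool_pos"]
for k in(c,s): print(np.round(proj(k,p),1),np.round(proj(k,[544.5,252,5]),1),np.round(proj(k,[0,0,0]),1),k["fx"],k["fy"])
T=s["cam_to_world"];print(np.round(T[:3,:3].T@T[:3,:3],3).tolist())
for uv in [(265,97),(280,50),(270,25),(40,185),(200,262)]: print(uv,px(s,*uv).round(0))
E
```

```text
[164.8 188.3 948. ] [ 175.5  196.3 1070.5] [287.8 439.7 992.7] 451.56322280025773 451.56322280025773
[265.4 109.2 929.3] [ 264.3  144.5 1026.6] [ 37.4 170.2 971.5] 372.76718328196057 372.76718328196057
[[1.0, -0.0, -0.0], [-0.0, 1.0, 0.0], [-0.0, 0.0, 1.0]]
(265, 97) [562. 168. 233.]
(280, 50) [575. 232. 308.]
(270, 25) [555. 217. 366.]
(40, 185) [ 49. -49.  14.]
(200, 262) [ 508. -139.   22.]
```

View pics/top1.png

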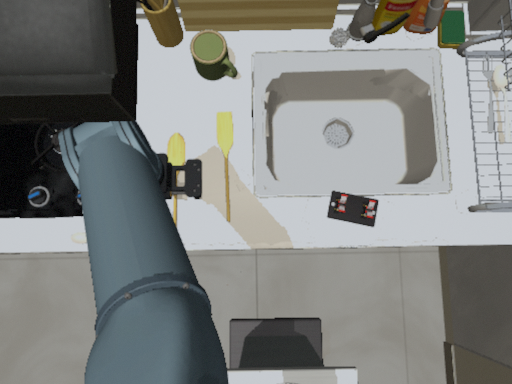

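```bash
python3 - <<'E'
import cv2,numpy as np
f=lambda n,y0,y1,x0,x1,k:cv2.resize(cv2.imread(f"pics/{n}.png")[y0:y1,x0:x1],None,fx=k,fy=k,interpolation=cv2.INTER_CUBIC)
a=np.vstack([f("side0",60,170,220,335,2.7),f("side1",60,170,220,335,2.7)])
b=np.hstack([f("top0",125,250,150,205,4),f("top1",125,250,150,205,4)])
m=np.zeros((600,760,3),np.uint8);m[:a.shape[0],:a.shape[1]]=a;m[:500,315:315+b.shape[1]]=b
cv2.imwrite("pics/cmp.png",m)
E
```

```text
(no output)
```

View pics/cmp.png

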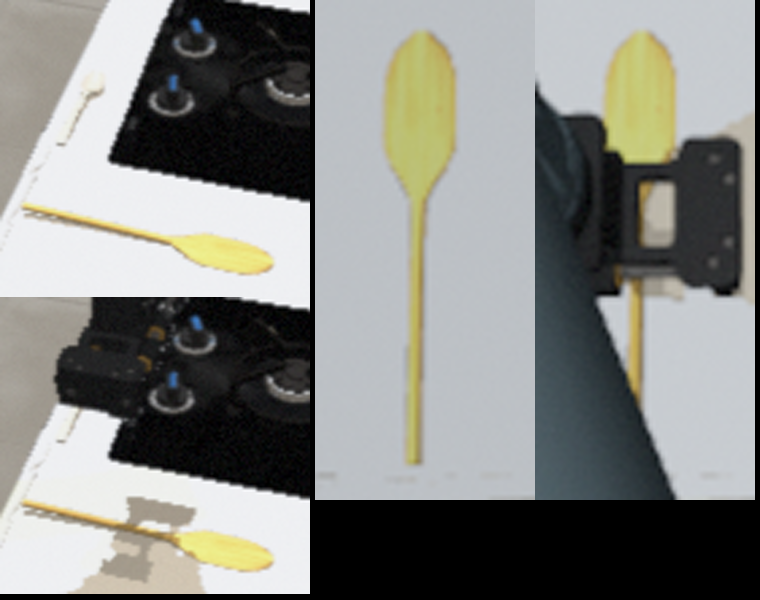

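The spoon hasn't moved at all, so the fingers closed without touching it. I'll open them and look at the fingertips from the side to check where the tips really are.

```bash
python3 - <<'E'
from h import *
ctrl.gripper_to(60,50)
ctrl.move_straight([544.5,252,40],vel=150)
c=snap("side","pics/side2.png"); t=snap("top","pics/top2.png"); st()
for dy in(-37,0,37): print(dy,np.round(proj(c,[544.5,252+dy,29]),1),np.round(proj(c,[544.5,252+dy,85]),1))
m=cv2.resize(c["img"][70:170,215:315],None,fx=6,fy=6,interpolation=cv2.INTER_CUBIC)[:,:,::-1]
cv2.imwrite("pics/c2.png",m)
# top: body right edge by depth
P=np.array([[*px(t,u,v)] for v in range(150,215) for u in range(140,220) if 0<t["z_map"][v,u]<1000])
for lo in range(60,300,20):
    k=P[(P[:,2]>lo)&(P[:,2]<lo+20)]
    if len(k)>5: print(lo,len(k),k[:,:2].min(0).round(),k[:,:2].max(0).round())
E
```

```text
7.26 [545.5 252.4  41.2] F [-0.1 -0.   0. ] T [0.04 0.03 0.03] w 60.0 j [-0.5   0.68 -0.01  1.78  0.01  0.68  1.05]
-37 [260.9 147.6 985.6] [261.4 132.  941.7]
0 [ 264.6  138.2 1007.7] [265.2 122.5 963.7]
37 [ 268.   129.2 1029.8] [268.8 113.4 985.8]
140 257 [509. 164.] [578. 233.]
160 706 [509. 160.] [577. 220.]
180 45 [523. 213.] [563. 218.]
200 170 [510. 213.] [578. 231.]
220 53 [513. 213.] [577. 227.]
240 29 [523. 214.] [564. 221.]
260 31 [525. 214.] [567. 223.]
```

View pics/c2.png

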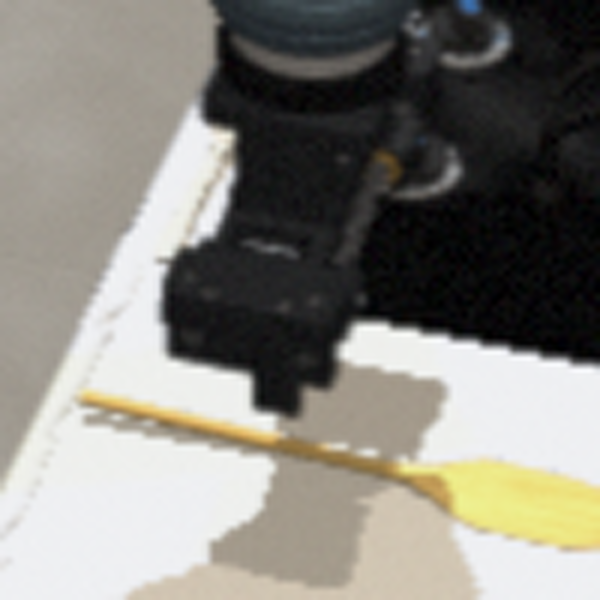

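The near fingertip shows at about (261,139), but row 149 was expected for that height. I'll read the finger and body heights from the depth map.

```bash
python3 - <<'E'
from h import *
c=dict(np.load("pics/side2.npz"))
for u,v in [(261,137),(261,135),(261,133),(262,138),(258,128),(250,126),(250,121),(268,133),(260,115),(245,127),(247,138),(285,148),(300,150)]: print((u,v),px(c,u,v).round(0))
o=observe(); print(o["tool_pos"],R.from_quat(o["ee_rot"],scalar_first=True).as_matrix().round(2).tolist())
E
```

```text
(261, 137) [545. 209.  74.]
(261, 135) [546. 207.  83.]
(261, 133) [546. 206.  90.]
(262, 138) [548. 208.  72.]
(258, 128) [548. 168. 140.]
(250, 126) [529. 166. 144.]
(250, 121) [531. 159. 166.]
(268, 133) [572. 167. 132.]
(260, 115) [549. 180. 170.]
(245, 127) [517. 166. 138.]
(247, 138) [490. 269.  -1.]
(285, 148) [603. 252.   8.]
(300, 150) [643. 258.   6.]
[545.47719362 252.43818518  41.23887811] [[0.0, 0.01, 1.0], [0.0, 1.0, -0.01], [-1.0, 0.0, 0.0]]
```

The depth map puts the fingertips at about z=70 when the reported TCP implies 30. The body is also about 38 mm high, while x and y agree. So the arm's true height is roughly 40 mm above what it reports relative to the worktop. I'll go down in checked steps, using depth and contact force.

```bash
cat >> h.py <<'E'
def tipz(c,x,y,r=14):
    """lowest finger points seen by side cam near (x,y)"""
    P=np.array([px(c,u,v) for v in range(384) for u in range(512) if c["z_map"][v,u]>0]) 
    k=P[(abs(P[:,0]-x)<r)&(abs(P[:,1]-y)<r)&(P[:,2]>14)&(P[:,2]<110)]
    return np.sort(k[:,2])[:4].round(1), len(k), k.mean(0).round(1) if len(k) else None
E
python3 - <<'E'
from h import *
c=dict(np.load("pics/side2.npz")); print("at 40",tipz(c,545,207))
ctrl.move_straight([544.5,252,5],vel=150); ctrl.wait(.2)
c=snap("side","pics/side3.png"); st(); print(tipz(c,545,207))
E
```

```text
at 40 (array([62.2, 67.3, 67.5, 68.8]), 52, array([545.6, 208.2,  78.2]))
 7.89 [545.1 252.3   5.9] F [ 0.5 -0.6 -1.2] T [ 0.04 -0.02 -0.03] w 59.8 j [-0.5   0.74 -0.01  1.78  0.01  0.62  1.05]
(array([32.7, 34.3, 34.5, 34.9]), 38, array([544.8, 207.7,  43.2]))
```

```bash
python3 - <<'E'
from h import *
ctrl.gripper_to(40,50)
ctrl.move_straight([544.5,252,-21],vel=100); st()
z=-21
while z>-33:
    z-=1; ctrl.move_straight([544.5,252,z],vel=25); o=observe()
    f=o["contact_force"][2]; print(z,o["tool_pos"][2].round(1),round(f,1))
    if f>4: break
z+=1.5
ctrl.move_straight([544.5,252,z],vel=40); st("grip")
ctrl.gripper_to(5,45); st()
if observe()["grip_width"]>7:
    ctrl.move_straight([544.5,252,z+130],vel=200); st(); c=snap("side","pics/side4.png")
    cv2.imwrite("pics/c4.png",cv2.resize(c["img"][60:210,190:390],None,fx=4,fy=4)[:,:,::-1])
E
```

```text
8.78 [544.1 251.8 -21.9] F [-1.  -0.5 -1. ] T [-0.   -0.02  0.03] w 40.1 j [-0.5   0.79 -0.01  1.78  0.01  0.57  1.05]
-22 -22.0 5.6
grip 9.28 [544.4 251.9 -20.8] F [-0.1 -0.4 -1.1] T [ 0.05 -0.04 -0.04] w 39.9 j [-0.5   0.79 -0.01  1.78  0.01  0.57  1.05]
 9.86 [544.5 252.  -20.5] F [-0.  -0.5 -0.7] T [ 0.02 -0.05  0.04] w 9.0 j [-0.5   0.79 -0.01  1.78  0.01  0.57  1.05]
 10.66 [543.7 251.6 108.5] F [-0.4 -0.8 -0.4] T [0.03 0.02 0.05] w 8.5 j [-0.5   0.58 -0.    1.76  0.    0.8   1.05]
```

View pics/c4.png

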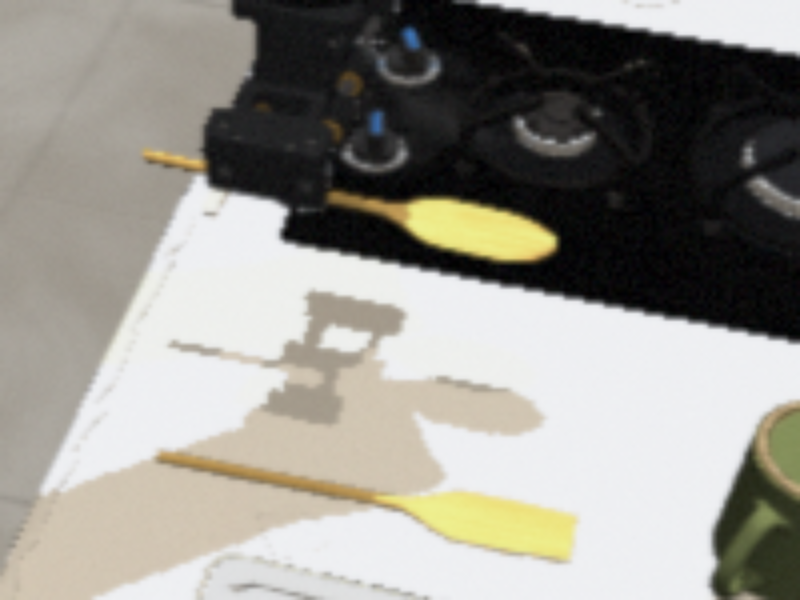

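The picture shows the spoon gripped level and lifted, with the turner undisturbed. From the contact height, handle z ≈ reported TCP z + 25.5. Next I'll carry it over the holder and check again there.

```bash
python3 - <<'E'
from h import *
ctrl.move_to([509,-166.5,95],q(-12.6)); ctrl.wait(.2); st()
ctrl.move_straight([509,-166.5,62],vel=120); ctrl.wait(.2); st()
t=snap("top","pics/top5.png"); s=snap("side","pics/side5.png")
a=cv2.resize(t["img"][160:260,290:490],None,fx=4,fy=4,interpolation=cv2.INTER_CUBIC)[:400,:800]
cv2.imwrite("pics/c5.png",np.vstack([a[:290,:],cv2.resize(s["img"][200:355,60:270],(420,310))[:, :] .repeat(1,0) if 0 else np.hstack([cv2.resize(s["img"][210:360,90:290],(400,300),interpolation=cv2.INTER_CUBIC),np.zeros((300,400,3),np.uint8)])])[:,:,::-1])
# spoon points by colour in side cam
h=cv2.cvtColor(s["img"],cv2.COLOR_RGB2HSV); 
P=np.array([px(s,u,v) for v,u in zip(*np.nonzero((h[:,:,1]>110)&(h[:,:,0]>15)&(h[:,:,0]<35))) if s["z_map"][v,u]>0])
k=P[(P[:,1]<-40)&(P[:,0]<600)&(P[:,2]>15)]; print(len(k)); k=k[np.argsort(k[:,1])]
for g in np.array_split(k,8): print(np.median(g,0).round(1))
E
```

```text
12.46 [ 509.4 -165.5   94.9] F [-0.1 -1.  -0.1] T [-0.05  0.01  0.  ] w 8.5 j [-0.11  0.55  0.44  1.95 -0.35  0.71  0.33]
 13.08 [ 509.6 -166.7   62.7] F [ 0.1  0.5 -0.3] T [-0.07  0.04  0.05] w 8.9 j [-0.08  0.6   0.41  1.96 -0.39  0.65  0.35]
928
[ 482.2 -310.5   87.9]
[ 482.6 -296.1   88.7]
[ 481.8 -283.5   89.7]
[ 484.8 -271.8   89.7]
[ 486.7 -257.8   89.5]
[ 498.  -232.2   90. ]
[ 503.1 -197.8   92.2]
[ 529.6 -159.5  169.9]
```

View pics/c5.png

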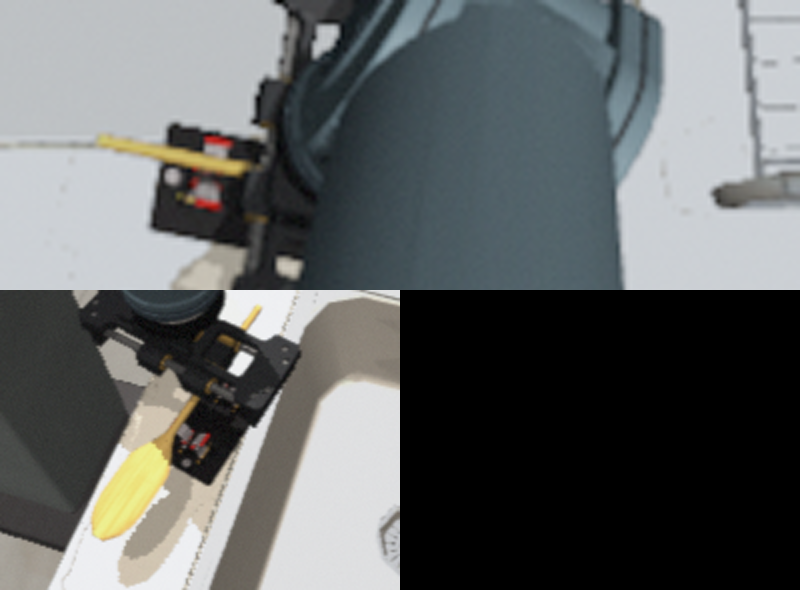

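The depth map puts the handle at about z=88 with x and y within about 1 mm of the clip line, and the head droops slightly (about 2°). The tail is at about (314,195) in the top view and crosses the left clip. I'll press down in force-checked steps.

```bash
python3 - <<'E'
from h import *
t=dict(np.load("pics/top5.npz")); print("tail",px(t,314.5,194.8,z=92)[:2].round(1),"expected",509+105*.218,-166.5+105*.976)
ctrl.gripper_to(5,60)
ctrl.move_straight([509,-166.5,34],vel=120); st()
z=34; 
while z>-1:
    z-=3; ctrl.move_straight([509,-166.5,z],vel=50); o=observe()
    print(z,o["tool_pos"].round(1),o["contact_force"].round(1),o["torque"].round(2),round(o["grip_width"],1))
    if o["contact_force"][2]>35: break
ctrl.wait(.2); st()
s=snap("side","pics/side6.png")
h=cv2.cvtColor(s["img"],cv2.COLOR_RGB2HSV); 
P=np.array([px(s,u,v) for v,u in zip(*np.nonzero((h[:,:,1]>110)&(h[:,:,0]>15)&(h[:,:,0]<35))) if s["z_map"][v,u]>0])
k=P[(P[:,1]<-40)&(P[:,0]<600)&(P[:,2]>10)]; k=k[np.argsort(k[:,1])]
for g in np.array_split(k,8): print(np.median(g,0).round(1))
E
```

```text
tail [529.7 -66.5] expected 531.89 -64.02
 13.78 [ 508.5 -166.5   33.7] F [ 1.2  0.2 -0.4] T [-0.07  0.06 -0.02] w 8.7 j [-0.06  0.65  0.38  1.97 -0.41  0.6   0.38]
31 [ 509.3 -166.6   31.4] [-0.3 -0.4 -0.8] [-0.02  0.04  0.  ] 8.8
28 [ 508.9 -166.5   28. ] [-0.  -1.4 -0.6] [-0.07  0.09  0.03] 8.8
25 [ 508.8 -166.5   24.8] [-0.2 -0.8 -1.8] [-0.01  0.09  0.01] 8.7
22 [ 508.9 -166.5   21.8] [ 0.3 -0.7 -1.3] [-0.03  0.11 -0.  ] 8.3
19 [ 509.4 -166.7   19. ] [ 0.7 -1.   1. ] [-0.12 -0.17  0.03] 8.7
16 [ 509.7 -166.8   16.2] [ 1.7 -1.   1.8] [-0.28 -0.35  0.01] 8.9
13 [ 509.5 -166.8   13.2] [ 1.3 -1.   3.4] [-0.3  -0.31 -0.04] 8.8
10 [ 508.8 -166.5    9.7] [ 2.  -1.6 -2. ] [-0.28 -0.34  0.02] 8.8
7 [ 508.8 -166.4    6.7] [ 2.1 -1.2 -1.5] [-0.18 -0.35 -0.01] 8.5
4 [ 508.4 -166.1    3.4] [ 2.  -2.2 -5.3] [-0.07 -0.41 -0.05] 8.4
1 [ 5.083e+02 -1.661e+02  5.000e-01] [ 0.7 -0.  -3.3] [-0.1  -0.11  0.  ] 8.7
-2 [ 508.6 -166.1   -0.7] [-3.9  3.2 18.6] [ 0.36  1.22 -0.1 ] 8.7
 16.98 [ 508.6 -166.1   -0.7] F [-4.4  3.4 19.2] T [ 0.31  1.13 -0.05] w 8.5 j [-0.03  0.71  0.34  1.97 -0.45  0.53  0.41]
[ 480.6 -310.9   30.6]
[ 482.6 -296.8   30.8]
[ 481.2 -284.9   31.1]
[ 482.7 -274.    31.1]
[ 485.2 -261.1   30.2]
[ 495.5 -234.    29.7]
[ 500.2 -202.7   30. ]
[ 530.  -158.6  104.6]
```

The force dropped below zero (the snap), then rose to 19 N on the seats, and the handle top is at z ≈ 30, so it's home. I'll release, retreat and check.

```bash
python3 - <<'E'
from h import *
ctrl.move_straight([509,-166.5,0.5],vel=40)
ctrl.gripper_to(40); st()
ctrl.move_straight([509,-166.5,120],vel=150)
ctrl.move_to([500,150,180],q(60)); ctrl.wait(.2); st()
s=snap("side","pics/side7.png"); t=snap("top","pics/top7.png")
h=cv2.cvtColor(s["img"],cv2.COLOR_RGB2HSV); 
P=np.array([px(s,u,v) for v,u in zip(*np.nonzero((h[:,:,1]>110)&(h[:,:,0]>15)&(h[:,:,0]<35))) if s["z_map"][v,u]>0])
k=P[(P[:,1]<-40)&(P[:,0]<600)&(P[:,2]>10)]; k=k[np.argsort(k[:,1])]
for g in np.array_split(k,10): print(np.median(g,0).round(1))
f=lambda i,y0,y1,x0,x1,k:cv2.resize(i["img"][y0:y1,x0:x1],None,fx=k,fy=k,interpolation=cv2.INTER_CUBIC)
a=f(s,210,350,110,240,4);b=f(t,120,250,200,420,1.2);m=np.zeros((560,790,3),np.uint8);m[:,:520]=a;m[:b.shape[0],522:522+b.shape[1]]=b
cv2.imwrite("pics/c7.png",m[:,:,::-1])
E
```

```text
17.91 [ 5.090e+02 -1.665e+02  5.000e-01] F [ 0.2  0.2 -0.4] T [-0.07  0.02  0.01] w 39.7 j [-0.03  0.71  0.34  1.97 -0.44  0.53  0.4 ]
 20.28 [500.3 148.5 179.8] F [ 0.1 -0.1 -0.4] T [-0.   -0.    0.02] w 39.9 j [-0.53  0.37  0.19  1.92 -0.09  0.86  0.75]
[ 481.  -312.4   28.7]
[ 481.6 -301.6   28.4]
[ 482.5 -290.9   28.9]
[ 480.6 -282.    29.4]
[ 483.5 -273.4   29.2]
[ 484.8 -263.6   29.3]
[ 496.8 -247.7   28.4]
[ 499.7 -210.    28.6]
[ 509.1 -164.8   30.2]
[ 521.2 -125.5   31.6]
```

View pics/c7.png

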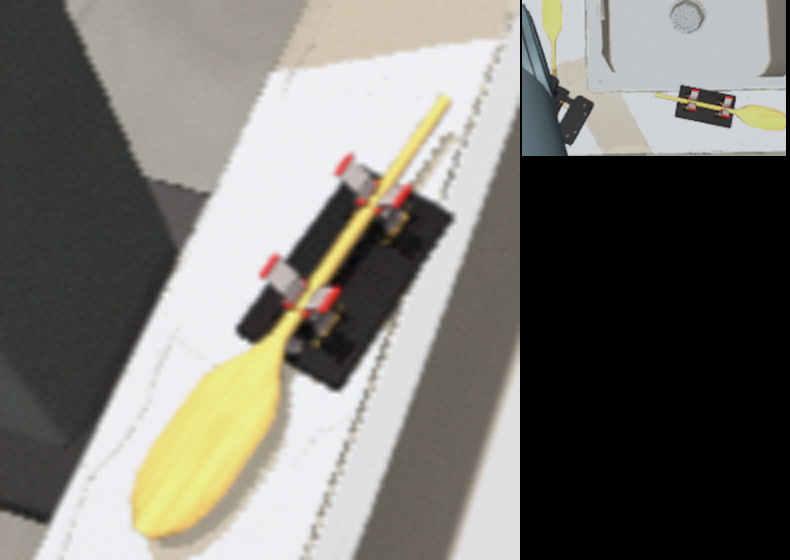

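The spoon lies across both clips, released. The depth slope shows the tail side maybe 1–2 mm high, so I'll give it a firm nudge with closed fingertips near each clip to make sure it's seated.

```bash
python3 - <<'E'
from h import *
ctrl.move_to([509,-166.5,60],q(-12.6)); ctrl.gripper_to(0,60)
d=np.array([-.218,-.976])
for s0 in(-12,12):
    p=np.array([509,-166.5])+d*s0
    ctrl.move_straight([*p,14],vel=150); z=14
    while z>2:
        z-=2; ctrl.move_straight([*p,z],vel=60); o=observe()
        f=o["contact_force"][2]
        if f>18: break
    print(s0,z,o["tool_pos"].round(1),o["contact_force"].round(1),round(o["time"],1))
    ctrl.move_straight([*p,20],vel=150)
ctrl.move_straight([*p,110],vel=200)
ctrl.move_to([500,150,180],q(60)); ctrl.wait(.1); st()
s=snap("side","pics/side8.png")
h=cv2.cvtColor(s["img"],cv2.COLOR_RGB2HSV); 
P=np.array([px(s,u,v) for v,u in zip(*np.nonzero((h[:,:,1]>110)&(h[:,:,0]>15)&(h[:,:,0]<35))) if s["z_map"][v,u]>0])
k=P[(P[:,1]<-40)&(P[:,0]<600)&(P[:,2]>10)]; k=k[np.argsort(k[:,1])]
for g in np.array_split(k,10): print(np.median(g,0).round(1))
cv2.imwrite("pics/c8.png",cv2.resize(s["img"][240:300,160:230],None,fx=9,fy=9,interpolation=cv2.INTER_CUBIC)[:,:,::-1])
E
```

```text
-12 6 [ 511.8 -154.8    7.7] [-4.7  2.1 22.9] 23.8
12 6 [ 506.6 -178.2    7.7] [-4.9  3.5 21.8] 25.4
 27.61 [500.3 148.  179.6] F [-0.6  1.4  0.3] T [-0.02  0.01  0.02] w 0.5 j [-0.54  0.37  0.21  1.92 -0.1   0.86  0.76]
[ 480.3 -312.5   28.2]
[ 481.2 -301.6   28. ]
[ 483.6 -291.4   28.4]
[ 481.  -282.4   29.1]
[ 483.3 -273.8   29.5]
[ 485.  -263.6   29.3]
[ 498.1 -247.9   28.4]
[ 499.8 -209.2   29.1]
[ 509.1 -165.    30.4]
[ 520.3 -124.8   31.9]
```

View pics/c8.png

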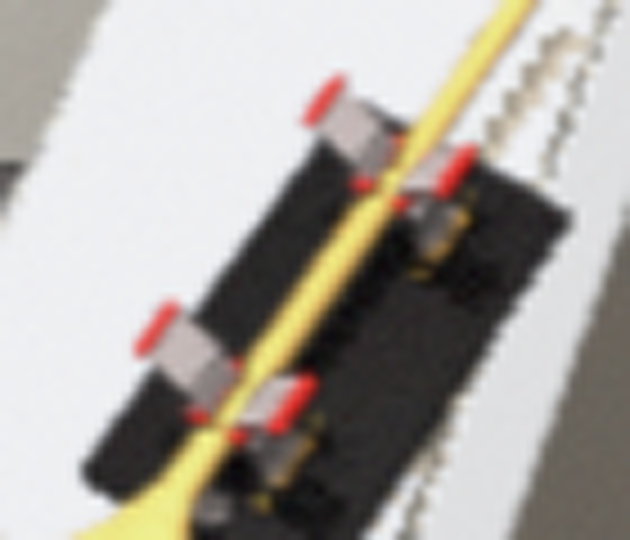

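Both clips show the jaws closed over the handle, with the visible width narrowing at each throat, at crop (395,175) and (235,395). Contact at both ends came at the same height, so the handle is level and solid. Handing in.

```bash
python3 -c "
from h import *
ctrl.hand_in(); st()"
```

```text
the job is handed in; nothing more can be done
the job is handed in; nothing more can be done
```

The bamboo spoon is in the twin clip holder with its head pointing to the robot's right. I let go of it and handed the job in at about 27.7 s. No verdict was reported.

- **First grasp:** it missed without moving anything. The arm's reported height was about 33–38 mm lower than its true height above the worktop. I corrected this with the depth images and a light touch on the worktop (5.6 N), then gripped the spoon.
- **Pressing in:** the wrist force went negative as the handle snapped in, then rose to about 19 N when it met the seats.
- **After release:** I pressed with closed fingertips near each clip, at about 22 N. Both spots resisted at the same height, so the handle is level and seated.
- **Last picture:** the jaws of both clips are closed over the handle, and the robot is clear of it.
- **Small disagreement:** the depth readings have the tail side of the handle 1–2 mm higher than the head side. They did not change after the extra presses, so I take this as camera error.
- **Turner:** it looked undisturbed in the picture taken after the spoon was lifted. I didn't check it again at the end; nothing went near it afterwards.

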